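# Start the drum-shell turntable from its bench console

### The job

Start the drum-shell turntable from the four-control console on the bench; nothing needs gripping. First push down the raised end of the rocker switch so that it tips fully over to on, next press the big mushroom-shaped palm button fully down and keep it down for a full second before letting go, and last press the square key fully in, where it stays. Do not press the small round button, and do not move or pick up any of the loose things on the bench or on the console.

Things in the scene. Friction and masses are not known exactly. Their poses are not given: they have to be found in the camera images.
- console: Grey control console fixed to the bench, 170 (x) by 380 (y) by 70 mm high, aluminium top. Origin: centre of its underside; +x points to its back, away from the robot, turned up to 0.3 rad. Four grey and black controls stand in a row along its y, 35 mm in front (-x) of its middle, 85 mm apart, in an order that changes from run to run; two loose things stand behind them.
- rocker_raised (a point): Rocker switch: grey, 64 mm long (along the console's x), 34 mm wide, in a black frame 76 by 48 mm. Its top is a shallow V: the half towards the robot (-x) starts raised, sloping up at about 0.4 rad, the far half level. This point, on the top of the raised half, 20 mm from the pivot, sinks 8 mm with it to 84 mm above the bench. 2 to 4 N tips it; it stays where it is left.
- rocker_pivot (a point): Middle of the rocker, on its pivot line (across the rocker, along the console's y), in the bottom of the V, 84 mm above the bench; fixed. The pushed half ends level at this height.
- rocker (a joint): Rocker angle (rad): 0 = off (near end raised), 0.4 = stop, fully on (near end level, far end raised).
- palm_top (a point): Palm button: grey mushroom head 60 mm across on a 28 mm stem over a black collar. This point is the middle of its top, 108 mm above the bench when up; it moves with the button. Spring-loaded: 2.5 N starts it, about 6 N holds it fully down, 8 mm of travel; it springs back when let go.
- palm (a joint): Travel of the palm button (m): 0 = up, 0.008 = fully down.
- key_top (a point): Square key: grey, 30 by 30 mm, in a 44 mm square black frame. This point is the middle of its top, 92 mm above the bench when out; it moves with the key. Travel 6 mm straight down, about 3 N of friction; it stays where it is left, and its top still stands 6 mm proud of the frame when fully in.
- key (a joint): Travel of the square key (m): 0 = out, 0.006 = fully in.
- small_top (a point): Small round button, not to be pressed: grey, 22 mm across, in a round black collar of 38 mm. This point is the middle of its top, 90 mm above the bench. Spring-loaded, 1.5 N starts it.
- small (a joint): Travel of the small round button (m): 0 = up, 0.005 = fully down.
- shell: Loose drum shell, open wooden tube with steel bands, 165 mm high, 152 mm across at the foot and 180 mm at the belly, standing on the wooden turntable (a fixed disc 260 mm across, 22 mm high) to the right of the console (seen from the robot). Origin: centre of its foot. Leave alone.
- lug: Loose brass drum lug, a spool 20 mm across and 40 mm high, standing on the console behind the controls. Origin: centre of its foot. Leave alone.
- drumkey: Loose steel drum key standing on the console behind the controls, 18 mm stem with a cross bar 44 by 10 mm, 32 mm high. Origin: centre of its foot. Leave alone.
- wrench: Loose steel wrench lying on the bench just in front of the console, roughly parallel to it. Origin: centre of its underside. Leave alone.
- jar: Loose jar with a steel cap, 60 mm across, 80 mm high, on the bench behind the console. Origin: centre of its foot. Leave alone.
- hoop: Loose steel drum hoop lying flat, 160 mm across, 25 mm high, left of and behind the console. Origin: its centre, on the underside. Leave alone.
- bin: Loose yellow parts bin 150 by 110 by 75 mm, on the bench left of the console. Origin: centre of its underside. Leave alone.

How it is judged:
By the outcome, as a careful person would: the job done as asked, in the order asked, and still so for the second after the job is handed in, with the robot touching nothing.
It also fails if it takes over 48 s, if anything falls off the work surface, if the arm or the gripper's body presses on something with over 40 N, if the wrist force passes 120 N, or if a joint passes its speed limit or range.

### The arm

A 6-joint arm with a two-finger parallel gripper is mounted at the origin on the work surface. World frame = base frame: x ahead of the robot, y to its left, z up, the work surface at z = 0. Lengths are in m, angles in rad, forces in N, time in s.
With the tool pointing down it reaches from about 0.35 to 0.85 m from the base axis. Payload 8.1 kg.
Tool frame: the origin (TCP) lies midway between the tips of the shut fingers; the grasp point (between the pads) lies 19 mm behind it (robot.grip_point_offset is the distance from the TCP to the grasp point, in m); z points along the fingers, y is the line along which they close (so a half turn about z gives the same grasp; the last joint's range is limited). The gripper opens to 93 mm and grips with 3 to 60 N. Pads are 15 mm wide; open, the fingers measure 128 mm over their backs; the gripper's body (75 mm by 188 mm) begins 65 mm behind the grasp point.
Start: joints at [1.189, 0.13, 1.488, -0, 1.523, -0.085], TCP at [0.175, 0.574, 0.219] pointing down, gripper open.
Joint ranges: [-2.96, 2.96], [-0.89, 2.26], [0.02, 2.5], [-1.34, 4.48], [0, 2.73], [-2.66, 2.66]. Speed limits (rad/s): [2.39, 2.39, 2.79, 3.14, 3.14, 3.14].

### API

Orientations are given as a rotation vector (axis times angle).
In Python, from plant import robot, read_camera, job gives the robot as it stands.
- The arm moves only by the shell command python3 -m inch 'ROWS' [FORCE]. ROWS is JSON, one flat list of numbers, 5 for each row, row after row: the shift along the world's x, y, z in mm, then the turn about the world's z in degrees, then the opening in per cent of the stroke, from 0 (shut) to 100 (fully open). In form: [dx, dy, dz, yaw, hand, dx, dy, dz, yaw, hand, ...]. A call has 1 to 10 rows; each row is the pose to reach, as a shift and turn from the pose commanded when the call began; what a row does not reach only later rows make up. A row lasts 1/12 s, in which the tool goes at most 41.7 mm and 7.16 degrees, less where a joint would pass 70% of its speed; a pose out of reach is approached as far as the arm can. A call with a gripper value outside its range is refused whole. The fingers move at their own pace and stop on an object; FORCE is the grip in N (left out, the last holds). Time passes only in rows, so rows that repeat a pose let the fingers close. It gives the time, the measured TCP pose, the force, the opening and the grip force at its end, in the units of the state.
- robot.read_state(): the state, without advancing time (a new reading comes with each control period).
- read_camera(name): name is "scene" or "top" or "wrist"; returns a dict with "image" (400x640x3 uint8, blue, green, red), "K" (3x3 intrinsics, pixels), "D" ([k1, k2, p1, p2, k3] as OpenCV has them; the pictures are not rectified), "extrinsics" (4x4, takes a point from world to camera coordinates); the wrist camera has in their place "mount" (4x4, takes a point from camera to tool coordinates, whose origin is the TCP and whose axes are the flange's). Camera axes: x right, y down, z forward; pixel columns grow to the right and rows downward; lengths in m; the calibration is good to about 2 mm. A picture is of the moment at which its call begins: read the wrist's pose just before it. There is no depth.
- job.close_job(): hands the job in; it is judged then, once.
The state is a dict: "t": time; "q": joint angles; "dq": joint speeds; "joint_torque": joint torques, N m; "tool_pos": TCP position; "orientation": TCP orientation; "force": force on the tool from outside, world axes, zero at the start; "wrist_torque": the same for the moment, N m; "opening": finger opening in m; "gripper_force": force on a finger pad.
Only numpy, scipy, OpenCV 4.12 (cv2) and the standard library are available. Lean on these libraries where they do the work, as an engineer would, in place of code of your own. Each camera call takes 0.05 s, during which the arm holds its last target. There are 200 camera calls.

## Working session

There is one attempt and no reset: what is moved stays moved. The work goes in short steps, Python scripts to look and compute and a shell command to move; the robot and the scene stay as the last step left them, time stands still between calls to the robot, and variables do not carry over. Pictures are saved under pics/ and viewed, at most 10 in all, crops included, and the job is handed in when it is done.

```bash
mkdir -p pics
python3 - <<'E'
from plant import robot, read_camera
import cv2,numpy as np
s=robot.read_state();print(s['t'],s['tool_pos'],s['orientation'],s['opening'],s['force'])
for n in("top","scene"):
    c=read_camera(n);cv2.imwrite(f"pics/{n}0.png",c["image"]);print(n,c["K"],c["D"],c["extrinsics"])
E
```

```text
0.0 [0.1752456  0.57323032 0.21758891] [-4.64441833e-01 -3.10664657e+00  2.83328960e-03] 0.09317576738978049 [ 0.58029436 -0.78655892 -0.42088584]
top [[508.77907081   0.         321.06022286]
 [  0.         508.77907081 208.05603669]
 [  0.           0.           1.        ]] [-0.12652161  0.          0.          0.          0.        ] [[ 8.01655240e-03 -9.99967276e-01 -1.08672101e-03  2.99142533e-02]
 [-9.88682854e-01 -7.76326972e-03 -1.49819711e-01  6.02878038e-01]
 [ 1.49806372e-01  2.27545999e-03 -9.88712735e-01  1.27099392e+00]
 [ 0.00000000e+00  0.00000000e+00  0.00000000e+00  1.00000000e+00]]
scene [[388.22740663   0.         318.19975604]
 [  0.         388.22740663 207.62411963]
 [  0.           0.           1.        ]] [0.00149598 0.         0.         0.         0.        ] [[-0.40327177  0.91505408  0.00692148  0.22061994]
 [ 0.71770414  0.32097233 -0.6179624  -0.36777145]
 [-0.56769063 -0.24423922 -0.78617718  1.3697878 ]
 [ 0.          0.          0.          1.        ]]
```

View pics/top0.png

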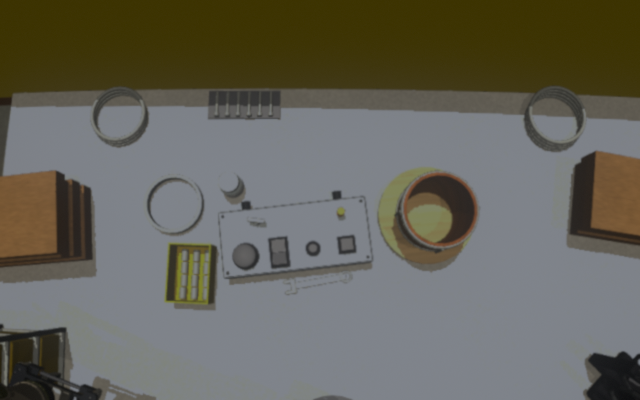

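View pics/scene0.png

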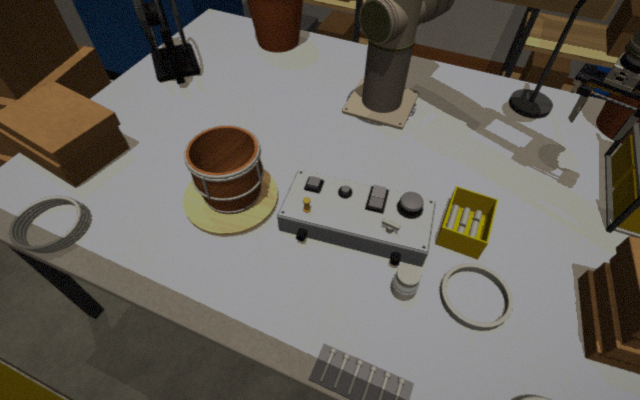

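The top view shows the palm button at (245,256), rocker (279,252), small button (313,248) and key (346,244). The lug is at (341,212), the drum key at (257,221) and the wrench at (318,284). The scene view shows the same order. Next I measure with masks.

```bash
cat > h.py <<'E'
import cv2,numpy as np
def cast(c,uv,z):
    E=c["extrinsics"];R,t=E[:3,:3],E[:3,3]
    p=cv2.undistortPoints(np.float64([[uv]]),c["K"],c["D"])[0,0]
    d=R.T@np.r_[p,1];o=-R.T@t
    return (o+d*(z-o[2])/d[2])
def proj(c,P):
    E=c["extrinsics"]
    return cv2.projectPoints(np.float64(P).reshape(-1,3),cv2.Rodrigues(E[:3,:3])[0],E[:3,3],c["K"],c["D"])[0][:,0]
E
python3 - <<'E'
from plant import read_camera
from h import *
c=read_camera("top");g=cv2.cvtColor(c["image"],cv2.COLOR_BGR2GRAY)
m=(g<95).astype(np.uint8);m[:, :222]=0;m[:,368:]=0;m[:228]=0;m[273:]=0
for k in cv2.findContours(m,0,2)[0]:
    a=cv2.contourArea(k)
    if a>60:
        (u,v),(w,h),_=cv2.minAreaRect(k);print(a,round(u,1),round(v,1),round(w,1),round(h,1),[np.round(cast(c,(u,v),z),4) for z in(.075,.08,.1)])
x=c["image"][185:290,210:380];cv2.imwrite("pics/crop.png",cv2.resize(x,None,fx=4.7,fy=4.7,interpolation=cv2.INTER_CUBIC))
s=read_camera("scene");x=s["image"][165:265,270:440];cv2.imwrite("pics/crop2.png",cv2.resize(x,None,fx=4.7,fy=4.7,interpolation=cv2.INTER_CUBIC))
E
```

```text
219.5 319.3 269.2 5.7 96.6 [array([0.4443, 0.0377, 0.075 ]), array([0.4441, 0.0377, 0.08  ]), array([0.4435, 0.0376, 0.1   ])]
532.0 245.5 256.0 26.2 26.2 [array([0.4753, 0.2228, 0.075 ]), array([0.475, 0.222, 0.08 ]), array([0.4739, 0.219 , 0.1   ])]
153.5 312.5 248.0 14.0 13.0 [array([0.4969, 0.0552, 0.075 ]), array([0.4966, 0.0551, 0.08  ]), array([0.4951, 0.0548, 0.1   ])]
547.0 278.9 252.2 30.8 19.4 [array([0.4856, 0.1392, 0.075 ]), array([0.4853, 0.1388, 0.08  ]), array([0.4841, 0.1371, 0.1   ])]
278.5 346.3 244.4 17.9 17.4 [array([ 0.5066, -0.0292,  0.075 ]), array([ 0.5062, -0.029 ,  0.08  ]), array([ 0.5046, -0.028 ,  0.1   ])]
```

View pics/crop.png

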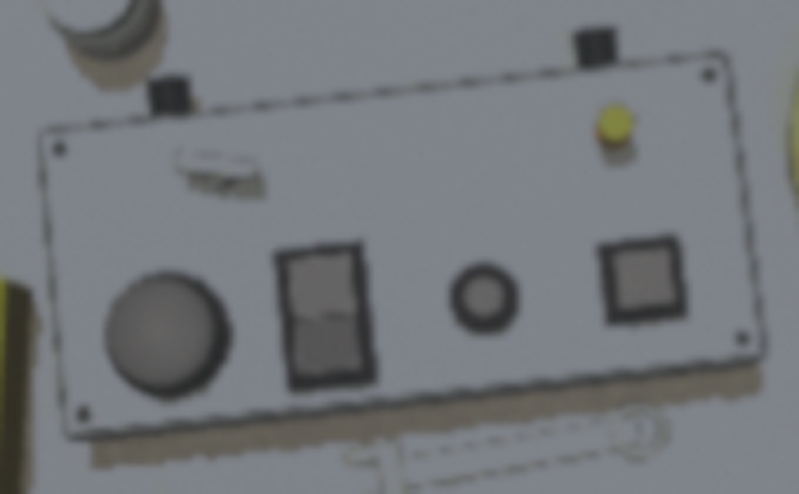

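View pics/crop2.png

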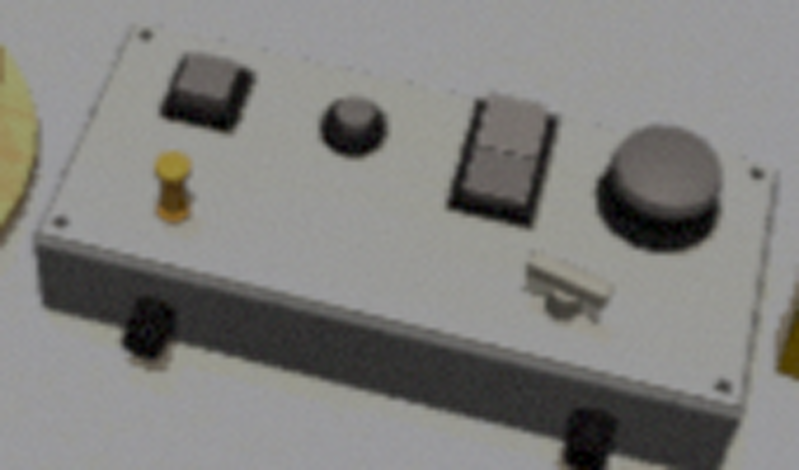

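The crops confirm the order: palm, rocker, small, key from the robot's left. The rocker's near half (crop 330,350) is raised. The console yaw is about 0.131 rad. I'll shut the hand, turn the finger line along the console's x (keeps the body clear of the shell), and go above the rocker.

```bash
python3 -m inch '[288,-437,0,-66,0,288,-437,0,-66,0,288,-437,0,-66,0,288,-437,0,-66,0,288,-437,0,-66,0,288,-437,0,-66,0,288,-437,0,-66,0,288,-437,0,-66,0,288,-437,0,-66,0,288,-437,0,-66,0]' 20; python3 -c "
from plant import robot
s=robot.read_state();print(s['tool_pos'],s['orientation'],s['opening'])"
```

```text
t: 1.03
tool_pos: [0.4053, 0.224, 0.2187]
orientation: [2.091, 2.345, 0.001]
force: [0.8, 0.7, 0.6]
opening: 0.0308
gripper_force: 0.0
[0.40533527 0.22399841 0.21873925] [2.09055160e+00 2.34474996e+00 6.98578086e-04] 0.03082278317596138
```

```bash
python3 -m inch '[58,-88,0,1,0,58,-88,0,1,0,58,-88,0,1,0,58,-88,-80,1,0,58,-88,-80,1,0,58,-88,-80,1,0,58,-88,-80,1,0,58,-88,-80,1,0]'
python3 - <<'E'
from plant import robot,read_camera
from h import *
s=robot.read_state();print(s['tool_pos'],s['orientation'],s['opening'])
c=read_camera("wrist");cv2.imwrite("pics/w1.png",c["image"])
R=cv2.Rodrigues(np.array(s['orientation']))[0]
T=np.eye(4);T[:3,:3]=R;T[:3,3]=s['tool_pos']
c["extrinsics"]=np.linalg.inv(T@c["mount"])
for n,p in dict(raised=(.4656,.1364,.092),pivot=(.4854,.139,.084),palm=(.474,.221,.108),key=(.5064,-.029,.092),small=(.4967,.0552,.09)).items(): print(n,proj(c,p))
E
```

```text
t: 1.7
tool_pos: [0.4633, 0.1382, 0.1404]
orientation: [2.06, 2.371, 0.001]
force: [1.0, 1.3, 1.1]
opening: 0.0002
gripper_force: 0.0
[0.46328203 0.13822075 0.14041415] [2.06023466e+00 2.37084387e+00 1.36427417e-03] 0.000205403106448342
raised [[325.06548617 223.45379239]]
pivot [[348.03991604 220.28466782]]
palm [[354.67219244 120.77891823]]
key [[341.33505914 377.50706147]]
small [[345.4934885  307.13154292]]
```

View pics/w1.png

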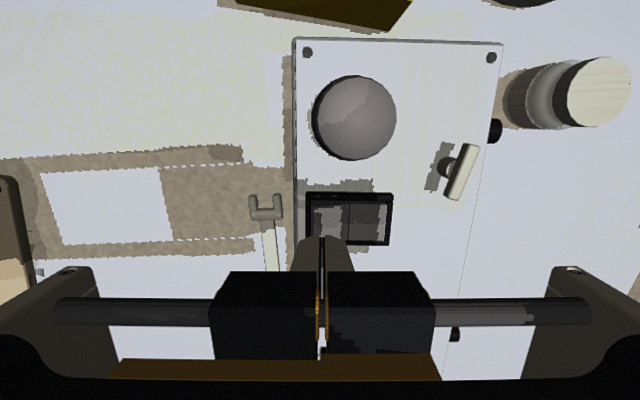

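The wrist view shows the rocker frame centred at (350,219), where (348,220) was predicted, and the palm at (355,118), where (355,121) was predicted. The estimates are good, so I'll press the rocker.

```bash
python3 -m inch '[0,-2,-30,0,0,0,-2,-40,0,0,0,-2,-45,0,0,0,-2,-50,0,0,0,-2,-53,0,0,0,-2,-55,0,0,0,-2,-56,0,0,0,-2,-56,0,0]'
```

```text
t: 2.42
tool_pos: [0.4631, 0.1362, 0.0842]
orientation: [2.061, 2.371, 0.001]
force: [-6.5, 0.1, 10.3]
opening: 0.0003
gripper_force: 5.2
```

```bash
python3 -m inch '[0,0,-1,0,0,0,0,-2,0,0,0,0,-2,0,0]'; python3 -m inch '[0,0,20,0,0,0,0,56,0,0,0,0,56,0,0,-5,45,56,0,0,-5,45,56,0,0]'
python3 - <<'E'
from plant import robot,read_camera
from h import *
c=read_camera("wrist");cv2.imwrite("pics/w2.png",c["image"])
E
```

```text
t: 2.67
tool_pos: [0.4632, 0.1362, 0.084]
orientation: [2.061, 2.371, 0.001]
force: [-14.9, -2.5, 28.0]
opening: 0.0006
gripper_force: 13.9
t: 3.08
tool_pos: [0.4586, 0.1847, 0.1385]
orientation: [2.061, 2.37, 0.008]
force: [-0.2, 0.5, -0.6]
opening: 0.0008
gripper_force: 0.0
```

View pics/w2.png

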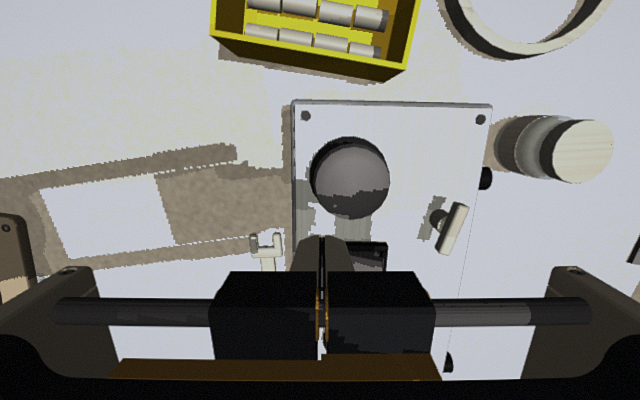

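The wrist view shows the palm head at (350,178), with the rocker mostly hidden. I'll check the rocker in the fixed cameras before going on.

Run:
```python
from plant import robot,read_camera
from h import *
a=read_camera("scene")["image"][175:225,340:420];b=read_camera("top")["image"][225:275,240:320]
cv2.imwrite("pics/chk.png",cv2.resize(np.hstack([a,b]),None,fx=5,fy=5,interpolation=cv2.INTER_CUBIC))
s=robot.read_state();print(s['tool_pos'])
```

```text
[0.45786446 0.1812191  0.13685445]
```

View pics/chk.png

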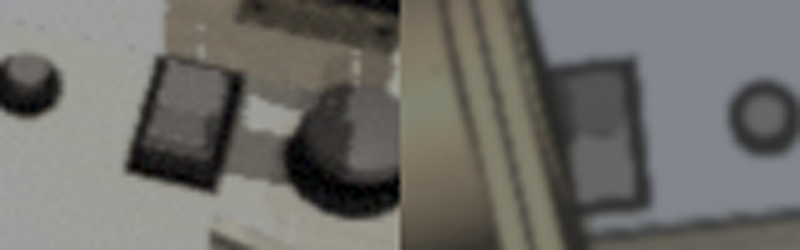

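The rocker is over: the near half is level, and the far end is up with its dark side showing at (180,165) in the left half. Next is the palm button.

```bash
python3 -m inch '[16,42,0,0,0,16,42,0,0,0,16,42,-24,0,0,16,42,-30,0,0,16,42,-34,0,0,16,42,-37,0,0,16,42,-38,0,0,16,42,-38,0,0]'
```

```text
t: 3.9
tool_pos: [0.4735, 0.2223, 0.1]
orientation: [-2.062, -2.37, 0.001]
force: [-5.6, -0.3, 8.4]
opening: 0.0002
gripper_force: 4.3
```

```bash
python3 -m inch '[0,0,-1,0,0,0,0,-1,0,0,0,0,-1,0,0,0,0,-1,0,0,0,0,-1,0,0,0,0,-1,0,0,0,0,-1,0,0,0,0,-1,0,0,0,0,-1,0,0,0,0,-1,0,0]'; python3 -m inch '[0,0,0,0,0,0,0,0,0,0,0,0,0,0,0,0,0,0,0,0,0,0,0,0,0,0,0,0,0,0]'
```

```text
t: 4.73
tool_pos: [0.4736, 0.2223, 0.0999]
orientation: [-2.062, -2.37, 0.0]
force: [-9.2, -1.3, 15.9]
opening: 0.0007
gripper_force: 7.8
t: 5.23
tool_pos: [0.4736, 0.2223, 0.0999]
orientation: [-2.062, -2.37, 0.0]
force: [-9.5, -1.8, 15.8]
opening: 0.0005
gripper_force: 7.8
```

```bash
python3 -m inch '[0,0,20,0,0,0,0,41,0,0,33,-251,41,0,0,33,-251,41,0,0,33,-251,41,0,0,33,-251,41,0,0,33,-251,41,0,0,33,-251,41,0,0,33,-251,41,0,0,33,-251,41,0,0]'
python3 - <<'E'
from plant import robot,read_camera
from h import *
s=robot.read_state();print(s['tool_pos'],s['orientation'])
c=read_camera("scene");im=c["image"]
for p in [s['tool_pos'],(.5064,-.029,.092)]:
    u=proj(c,p)[0];print(u)
cv2.imwrite("pics/k.png",cv2.resize(im[140:240,260:420],None,fx=5,fy=5,interpolation=cv2.INTER_CUBIC))
E
```

```text
t: 6.07
tool_pos: [0.5067, -0.0311, 0.1392]
orientation: [2.067, 2.365, -0.0]
force: [-0.4, 0.1, 0.2]
opening: 0.0002
gripper_force: 0.0
[ 0.50665332 -0.0311073   0.13919997] [ 2.06706099e+00  2.36507138e+00 -1.99249133e-04]
[313.76411135 167.9625901 ]
[314.57471635 180.71812797]
```

View pics/k.png

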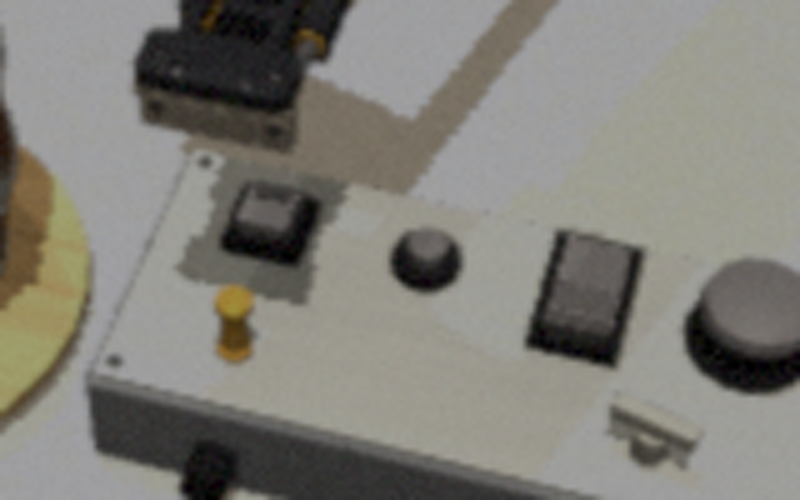

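The scene view shows the end of the gripper body at (220,125) over the key, hiding the fingers. The key is at (270,205), clear of the lug, with the palm back up and the rocker on. Now I press the key.

```bash
python3 -m inch '[0,2,-20,0,0,0,2,-38,0,0,0,2,-44,0,0,0,2,-48,0,0,0,2,-51,0,0,0,2,-53,0,0,0,2,-54,0,0,0,2,-54,0,0,0,2,-54,0,0]'
```

```text
t: 6.87
tool_pos: [0.5072, -0.0254, 0.0862]
orientation: [2.06, 2.371, 0.002]
force: [-4.7, 3.4, 8.6]
opening: 0.0004
gripper_force: 4.0
```

```bash
python3 -m inch '[0,-1,-1,0,0,0,-1,-2,0,0,0,-1,-2,0,0,0,-1,-2,0,0]'; python3 -m inch '[0,0,15,0,0,0,0,40,0,0,0,0,80,0,0,-130,0,80,0,0,-130,0,80,0,0,-130,0,80,0,0,-130,0,80,0,0,-130,0,80,0,0]'
python3 - <<'E'
from plant import robot,read_camera
from h import *
a=read_camera("scene")["image"][160:230,285:435]
cv2.imwrite("pics/fin.png",cv2.resize(a,None,fx=5,fy=5,interpolation=cv2.INTER_CUBIC))
E
```

```text
t: 7.2
tool_pos: [0.5073, -0.0256, 0.0859]
orientation: [-2.06, -2.371, -0.004]
force: [-13.8, 8.4, 23.1]
opening: 0.0005
gripper_force: 11.9
t: 7.87
tool_pos: [0.3758, -0.0271, 0.1635]
orientation: [2.06, 2.368, 0.002]
force: [1.1, -0.2, 0.4]
opening: 0.0001
gripper_force: 0.0
```

View pics/fin.png

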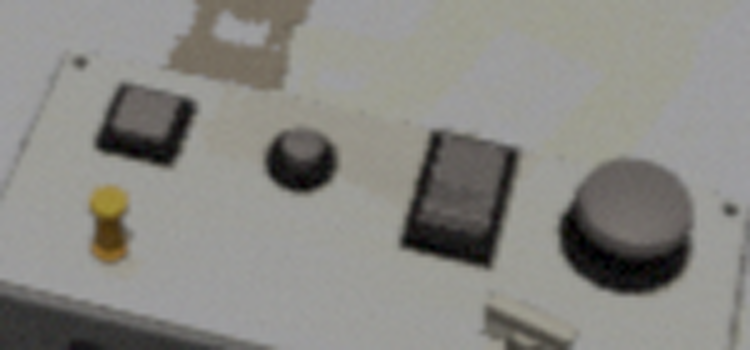

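The final view shows the key sunk at (150,115), the rocker on at (465,190), the palm up at (632,205), and the small button and loose things undisturbed. The arm is clear, so I'm handing in.

```bash
python3 -c "
from plant import job
print(job.close_job())"
```

```text
the job is handed in; nothing more can be done
None
```

I tipped the rocker fully on, held the palm button down for over a second before releasing it, then pressed the square key fully in; the small button and loose things were left alone, and the job was handed in at about 8 s (no verdict came back).

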